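Put the jar shelf back up

TASK

The jar shelf has come down: one of its two brackets stands on the bench, the other has dropped into the narrow gap between the rack and the drawer unit. Fish it out with the hooked rod, hook the claws of both brackets into the slotted uprights, one in each, pressing each down until its catch snaps over it, then set the tray across the brackets and stand every jar on the bench upright in it. Leave the rod lying on the open bench in front of the rack.

Things in the scene. Friction and masses are not known exactly. Their poses are not given: they have to be found in the camera images.
- rack_front (a point): The rack, fixed to the bench: plywood deck 200 mm deep (x), 360 mm wide (y), 18 mm thick, end boards 150 mm high, and two slotted grey steel uprights 195 mm high, 32 mm wide, at y = +100 and -100 mm, their faces 85 mm behind the rack's front edge. Point: middle of the front edge at bench height; x into the rack, y to the rack's left, z up. The tops of hung brackets are 134 mm above the bench.
- gap_mouth (a point): The open front end of the gap, in the middle of its width, at bench height. The gap is 42 mm wide, 200 mm deep, open above, and runs along +x of this point (the rack's axes) between the left end board of the rack (150 mm high) and the drawer unit (190 mm high).
- left_seat (a point): Where a bracket's grip point lies when it is home in the left upright, 122 mm above the bench (the rack's axes). Hold the bracket level along the rack's x, 9.5 to 15 mm above this (best 12), push it along +x till its back plate meets the upright's face (56 mm beyond this point), then press it down to the seat: the claws' lips are then caught behind the upright's plate.
- right_seat (a point): Where a bracket's grip point lies when it is home in the right upright, 122 mm above the bench (the rack's axes). Hold the bracket level along the rack's x, 9.5 to 15 mm above this (best 12), push it along +x till its back plate meets the upright's face (56 mm beyond this point), then press it down to the seat: the claws' lips are then caught behind the upright's plate.
- left_slots (a point): Middle of the upper slot in the left upright's face, 171 mm above the bench (the rack's axes); a lower slot is 34 mm below. Each is 12 mm wide, 22 mm high, in plate 4 mm thick. A bracket's two claws are as far apart, 7 mm wide, and reach 11 mm behind its back plate: necks 6 mm high (the upper one 50 to 56 mm over the bracket's underside) with lips hanging 9 mm below.
- right_slots (a point): Middle of the upper slot in the right upright's face, 171 mm above the bench (the rack's axes); made as the left one.
- left_catch (a joint): Spring catch, a brass tongue 8 mm wide in the left upright's upper slot: 0 m standing forward, up to 0.014 m pushed back into the upright. The entering claw pushes it back about 10 mm against 1 to 3 N and rubs on it going down, so the bracket must be pressed; in the last 3 mm of the way down the claw passes below it and it snaps forward over the claw.
- right_catch (a joint): Spring catch, a brass tongue 8 mm wide in the right upright's upper slot: 0 m standing forward, up to 0.014 m pushed back into the upright. The entering claw pushes it back about 10 mm against 1 to 3 N and rubs on it going down, so the bracket must be pressed; in the last 3 mm of the way down the claw passes below it and it snaps forward over the claw.
- bracket_1_grip (a point): The shelf bracket in the gap, plain steel, 0.12 kg, standing on its underside, its upturned end toward the mouth. Beam along x, 20 mm wide, 24 mm high, 112 mm long over all; this point is half-way along and half-way up. A back plate 5 mm thick, 22 mm wide and 66 mm high stands at the +x end, its back face 56 mm from this point. z up.
- bracket_1_lip (a point): Top of the upturned lip at the bracket's -x end: 5 mm thick, 20 mm wide, rising 18 mm above the top of the beam (42 mm above the bracket's underside). Its inner face is 51 mm in -x from bracket_1_grip, this point 53.5 mm. The beam is free over 102 mm between the lip and the back plate.
- bracket_2_grip (a point): The other shelf bracket, the same as bracket_1, standing on its underside on the open bench; this point is half-way along its beam and half-way up (12 mm over the underside); x points from its upturned lip to its claws, z up. Either bracket fits either upright.
- rod_grip (a point): The hooked rod: a dark wooden handle 110 mm long (x), 26 mm wide (y), 30 mm high with a 6 mm steel wire from its +x end, 0.16 kg. The handle rests flat on the bench. This point is the centre of the handle, 15 mm above its underside; x points to the hook, z up.
- rod_tip (a point): The lower end of the rod's hook, 175 mm in +x from the handle's centre and 4 mm above the level of the handle's underside. The wire rises from the handle to 42 mm above the level of its underside (45 mm at its upper side), runs level, then turns straight down to this tip.
- tray_grip (a point): The shelf tray, light wood, 90 mm deep (x), 300 mm long (y), floor 8 mm thick, rim 5 mm thick and 18 mm high, 0.25 kg; carried by its middle wall, 12 mm thick (y), 80 mm long (x), top 60 mm over the underside. Point: in that wall, 40 mm over the underside, mid-tray. It lies across both brackets between lips and back plates (12 mm play in x), middle midway between the brackets; either way round.
- jar_1_mid (a point): An open white screw-neck jar with a dark band, 54 mm across and 95 mm high, 0.2 kg, standing on the bench; this point is on its axis, half-way up (47.5 mm above its foot). May be absent.
- jar_2_mid (a point): An open pale clear screw-neck jar, 57 mm across and 98 mm high, 0.2 kg, standing on the bench; this point is on its axis, half-way up (49.0 mm above its foot). May be absent.
- jar_3_mid (a point): A white paint bottle with a ribbed white cap, 54 mm across and 125 mm high, 0.2 kg, standing on the bench; this point is on its axis, half-way up (62.5 mm above its foot). May be absent.
There are look-alikes about, which are no part of the job. Leave any turquoise look-alike of the part that bears bracket_2_grip alone. What is shaped like the part that bears jar_3_mid but red is not meant.

How it is judged:
On the way, in this order (a step that is already met when the one before it is completed fails the run):
1. the rod's hook has hold of the bracket in the gap (contact force between rod and bracket_1 above 0.1 N and x of bracket_1_grip in the frame of gap_mouth above 0.03 m), for 0.04 s.
2. the bracket has been drawn out of the gap (x of bracket_1_grip in the frame of gap_mouth below -0.03 m), for 0.2 s.
3. both brackets are home in the uprights with the catches snapped over them, and let go (((x of bracket_1_grip in the frame of left_seat between -0.006 and 0.006 m and y of bracket_1_grip in the frame of left_seat between -0.006 and 0.006 m and z of bracket_1_grip in the frame of left_seat between -0.006 and 0.005 m) or (x of bracket_1_grip in the frame of right_seat between -0.006 and 0.006 m and y of bracket_1_grip in the frame of right_seat between -0.006 and 0.006 m and z of bracket_1_grip in the frame of right_seat between -0.006 and 0.005 m)) and ((x of bracket_2_grip in the frame of left_seat between -0.006 and 0.006 m and y of bracket_2_grip in the frame of left_seat between -0.006 and 0.006 m and z of bracket_2_grip in the frame of left_seat between -0.006 and 0.005 m) or (x of bracket_2_grip in the frame of right_seat between -0.006 and 0.006 m and y of bracket_2_grip in the frame of right_seat between -0.006 and 0.006 m and z of bracket_2_grip in the frame of right_seat between -0.006 and 0.005 m)) and value of joint each of left_catch, right_catch below 0.003 m and angle between each of bracket_1_grip, bracket_2_grip's own z axis and vertical below 0.09 rad and contact force between the fingers and bracket_1 below 0.05 N and contact force between the fingers and bracket_2 below 0.05 N), for 0.3 s.
4. the tray rests on both brackets, let go (x of tray_grip in the frame of rack_front between 0.014 and 0.044 m and y of tray_grip in the frame of rack_front between -0.03 and 0.03 m and z of tray_grip in the frame of rack_front between 0.166 and 0.182 m and angle between tray_grip's own z axis and vertical below 0.08 rad and ((x of bracket_1_grip in the frame of left_seat between -0.006 and 0.006 m and y of bracket_1_grip in the frame of left_seat between -0.006 and 0.006 m and z of bracket_1_grip in the frame of left_seat between -0.006 and 0.005 m) or (x of bracket_1_grip in the frame of right_seat between -0.006 and 0.006 m and y of bracket_1_grip in the frame of right_seat between -0.006 and 0.006 m and z of bracket_1_grip in the frame of right_seat between -0.006 and 0.005 m)) and ((x of bracket_2_grip in the frame of left_seat between -0.006 and 0.006 m and y of bracket_2_grip in the frame of left_seat between -0.006 and 0.006 m and z of bracket_2_grip in the frame of left_seat between -0.006 and 0.005 m) or (x of bracket_2_grip in the frame of right_seat between -0.006 and 0.006 m and y of bracket_2_grip in the frame of right_seat between -0.006 and 0.006 m and z of bracket_2_grip in the frame of right_seat between -0.006 and 0.005 m)) and value of joint each of left_catch, right_catch below 0.003 m and angle between each of bracket_1_grip, bracket_2_grip's own z axis and vertical below 0.09 rad and contact force between the fingers and tray below 0.05 N), for 0.3 s.
At the end, for the whole second after the job is handed in: A bracket home in each upright (6 mm, 0.09 rad), both catches forward (under 3 mm); tray level (0.08 rad) on both brackets, within 30 mm of midway between them; every jar upright (0.12 rad) in the tray; rod lying on the bench, handle's centre 30 mm or more before the rack; at rest (((x of bracket_1_grip in the frame of left_seat between -0.006 and 0.006 m and y of bracket_1_grip in the frame of left_seat between -0.006 and 0.006 m and z of bracket_1_grip in the frame of left_seat between -0.006 and 0.005 m) or (x of bracket_1_grip in the frame of right_seat between -0.006 and 0.006 m and y of bracket_1_grip in the frame of right_seat between -0.006 and 0.006 m and z of bracket_1_grip in the frame of right_seat between -0.006 and 0.005 m)) and ((x of bracket_2_grip in the frame of left_seat between -0.006 and 0.006 m and y of bracket_2_grip in the frame of left_seat between -0.006 and 0.006 m and z of bracket_2_grip in the frame of left_seat between -0.006 and 0.005 m) or (x of bracket_2_grip in the frame of right_seat between -0.006 and 0.006 m and y of bracket_2_grip in the frame of right_seat between -0.006 and 0.006 m and z of bracket_2_grip in the frame of right_seat between -0.006 and 0.005 m)) and value of joint each of left_catch, right_catch below 0.003 m and angle between each of bracket_1_grip, bracket_2_grip's own z axis and vertical below 0.09 rad and x of tray_grip in the frame of rack_front between 0.014 and 0.044 m and y of tray_grip in the frame of rack_front between -0.03 and 0.03 m and z of tray_grip in the frame of rack_front between 0.166 and 0.182 m and angle between tray_grip's own z axis and vertical below 0.08 rad and height (world z) of rod_grip below 0.03 m and x of rod_grip in the frame of rack_front below -0.03 m and linear speed of each of rod, tray, jar_1, jar_2, jar_3 below 0.02 m/s and x of jar_1_mid in the frame of tray_grip between -0.045 and 0.045 m and y of jar_1_mid in the frame of tray_grip between -0.15 and 0.15 m and z of jar_1_mid in the frame of tray_grip between 0.0075 and 0.0235 m and angle between each of jar_1_mid, jar_2_mid, jar_3_mid's own z axis and vertical below 0.12 rad and x of jar_2_mid in the frame of tray_grip between -0.045 and 0.045 m and y of jar_2_mid in the frame of tray_grip between -0.15 and 0.15 m and z of jar_2_mid in the frame of tray_grip between 0.009 and 0.025 m and x of jar_3_mid in the frame of tray_grip between -0.045 and 0.045 m and y of jar_3_mid in the frame of tray_grip between -0.15 and 0.15 m and z of jar_3_mid in the frame of tray_grip between 0.0225 and 0.0385 m); the robot touches nothing.
Of jar_1, jar_2, jar_3 only 1 to 3 are there at a start; the rules pass over those that are not, and their reading is None.
At some moment in a run one of rod, tray may be knocked a few centimetres aside while the robot is not near it.
It also fails if it takes over 210 s, if anything falls off the work surface, if the arm or the gripper's body presses on something with over 40 N, if the wrist force passes 120 N, or if a joint passes its speed limit or range.

ROBOT

A 6-joint arm with a two-finger parallel gripper is mounted at the origin on a cart in front of the work surface, level with it; the furniture and walls round the work are solid. World frame = base frame: x ahead of the robot, y to its left, z up, the work surface at z = 0. Lengths are in m, angles in rad, forces in N, time in s.
With the tool pointing down it reaches from about 0.35 to 0.975 m from the base axis. Payload 7.1 kg.
Tool frame: the origin (TCP) lies midway between the tips of the shut fingers; the grasp point (between the pads) lies 19 mm behind it; z points along the fingers, y is the line along which they close (so a half turn about z gives the same grasp; the last joint's range is limited). The gripper opens to 88 mm and grips with 3 to 60 N. Pads are 20 mm wide; open, the fingers measure 115 mm over their backs; the gripper's body (75 mm by 178 mm) begins 61 mm behind the grasp point.
Start: joints at [1.234, 0.423, 1.63, -0, 1.089, -0.019], TCP at [0.195, 0.594, 0.223] pointing down, gripper open.
Joint ranges: [-3, 3], [-0.9, 2.11], [0.09, 2.58], [-1.31, 4.45], [0.11, 2.69], [-2.54, 2.54]. Speed limits (rad/s): [2.39, 2.39, 3.01, 3.14, 3.14, 3.14].

INTERFACE

Orientations are given as a unit quaternion [w, x, y, z].
In Python, from station import move_pose, movel, movej, command_gripper, wait, inverse_kinematics, read_camera, camera_info, MotionError, job_done, get_time, get_joint_pos, get_qvel, get_effort, get_tcp_pos, get_ee_rot, get_ft_force, get_ft_torque, get_grip_width, get_finger_force gives the robot as it stands. Calls block until the motion is done:
- move_pose(position, orientation): joint-space move of the TCP to a pose.
- movel(position, frame=None, v=0.15, until_force=None): straight line of the TCP; frame=None keeps the orientation; v is the mean speed in m/s. With until_force (N) it stops when the force on the tool has changed by that much, and returns True; else False.
- movej(angles): joint-space move.
- command_gripper(opening): opening from 0.0 (shut) to 1.0 (fully open); the grip force is fixed at half the most; returns when the fingers have stopped.
- wait(seconds).
- inverse_kinematics(position, orientation): joint angles nearest the present ones, or None.
- read_camera(name): name is "scene" or "top"; returns the picture (400x640x3 uint8, red, green, blue); there is no depth.
- camera_info(name): a dict with "intrinsics" (3x3 intrinsics, pixels), "T" (4x4, takes a point from camera to world coordinates). Camera axes: x right, y up, looking along -z (the intrinsics and any distortion apply to the point x, -y, -z); pixel columns grow to the right and rows downward; lengths in m; the calibration is good to about 2 mm. A picture is of the moment at which its call begins. camera_info takes no time and is no camera call.
A pose or a line that the arm cannot do raises MotionError and nothing moves.
- job_done(): hands the job in; it is judged then, once.
Readings, each from a call of its own:
- get_time(): time.
- get_joint_pos(): joint angles.
- get_qvel(): joint speeds.
- get_effort(): joint torques, N m.
- get_tcp_pos(): TCP position.
- get_ee_rot(): TCP orientation.
- get_ft_force(): force on the tool from outside, world axes, zero at the start.
- get_ft_torque(): the same for the moment, N m.
- get_grip_width(): opening from 0.0 (shut) to 1.0 (fully open).
- get_finger_force(): force on a finger pad.
Only numpy, scipy, OpenCV 4.12 (cv2) and the standard library are available. Lean on these libraries where they do the work, as an engineer would, in place of code of your own. Each camera call takes 0.05 s, during which the arm holds its last target. There are 200 camera calls.

## Working session

There is one attempt and no reset: what is moved stays moved. The work goes in short steps, each a Python script; the robot and the scene stay as the last script left them, time stands still between calls to the robot, and variables do not carry over. Pictures are saved under pics/ and viewed, at most 14 in all, crops included, and the job is handed in when it is done.

```bash
ls; mkdir -p pics
python3 - <<'E'
from station import *
import cv2,numpy as np
for n in("scene","top"):
    im=read_camera(n); cv2.imwrite(f"pics/{n}0.png",cv2.resize(im[:,:,::-1],(800,500),interpolation=cv2.INTER_CUBIC)); np.save(f"pics/{n}0.npy",im)
    i=camera_info(n); print(n,{k:(np.round(v,4).tolist() if not isinstance(v,str) else v) for k,v in i.items()})
print(get_time(),get_ee_rot())
E
```

```text
pics
scene {'intrinsics': [[463.4909, 0.0, 324.3447], [0.0, 463.4909, 198.5059], [0.0, 0.0, 1.0]], 'T': [[0.9085, 0.2625, -0.325, 0.0503], [-0.4178, 0.5752, -0.7033, -1.2198], [0.0023, 0.7748, 0.6323, 1.1624], [0.0, 0.0, 0.0, 1.0]]}
top {'intrinsics': [[484.1308, 0.0, 316.9357], [0.0, 484.1308, 199.218], [0.0, 0.0, 1.0]], 'T': [[0.0158, 0.9983, -0.0553, 0.5037], [-0.9996, 0.0145, -0.0228, -0.0896], [-0.022, 0.0557, 0.9982, 1.6872], [0.0, 0.0, 0.0, 1.0]]}
0.1 [-1.14344446e-04  1.58232358e-01  9.87401668e-01 -6.73530131e-04]
```

View pics/scene0.png

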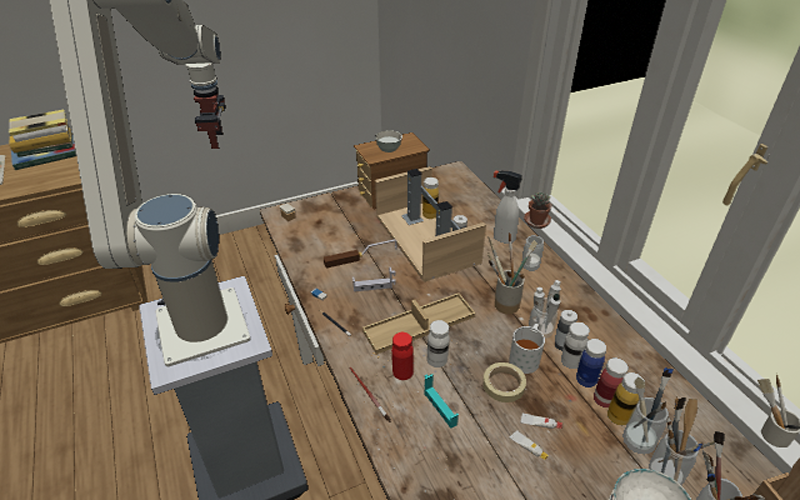

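View pics/top0.png

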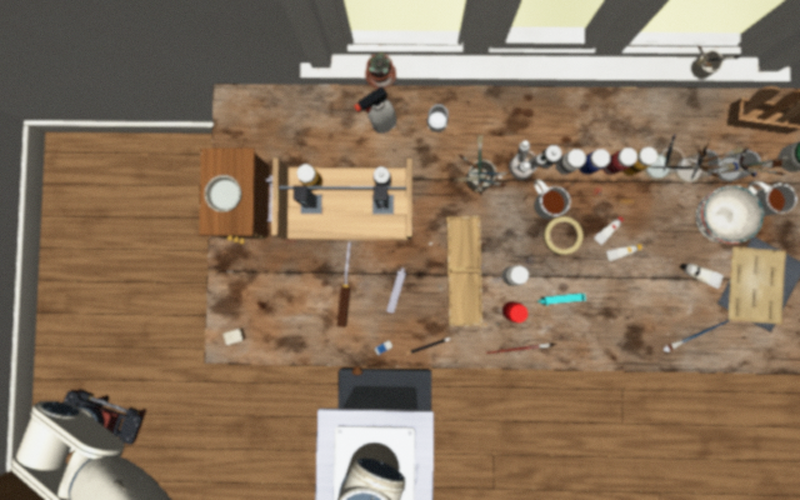

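The scene shows the rack upper-centre, rod, bracket, tray, and a white bottle at (437,343) with a red and a turquoise look-alike. Next I'll look at enlarged crops.

Run:
```python
import cv2,numpy as np
s=np.load("pics/scene0.npy")[:,:,::-1];t=np.load("pics/top0.npy")[:,:,::-1]
def crop(im,r,c,k,n): cv2.imwrite(n,cv2.resize(im[r[0]:r[1],c[0]:c[1]],None,fx=k,fy=k,interpolation=cv2.INTER_CUBIC))
crop(s,(120,310),(240,440),4,"pics/c_s.png") if 0 else crop(s,(105,225),(240,400),5,"pics/c_s1.png")
crop(t,(110,280),(150,350),4,"pics/c_t0.png") if 0 else crop(t,(112,262),(155,355),4,"pics/c_t.png")
crop(s,(210,320),(250,410),5,"pics/c_s2.png")
crop(t,(160,270),(310,470),5,"pics/c_t2.png")
```

```text
(no output)
```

View pics/c_s1.png

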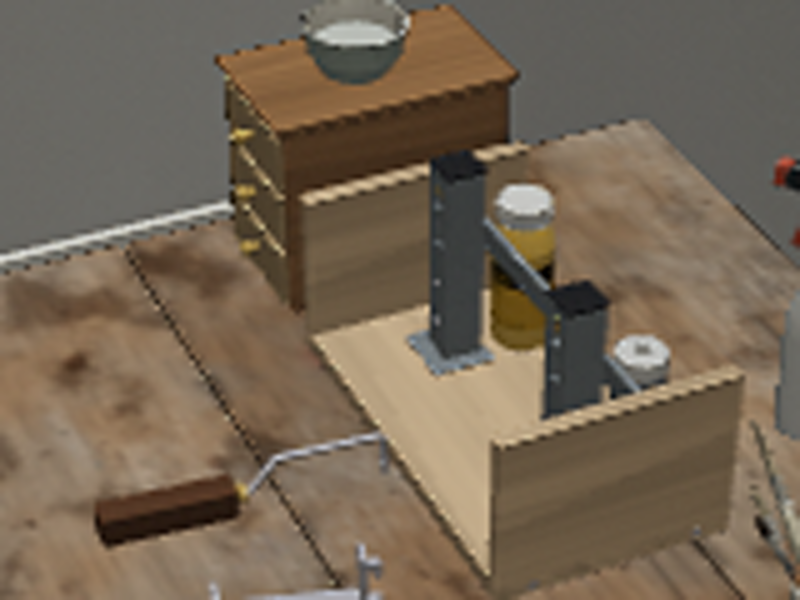

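View pics/c_t.png

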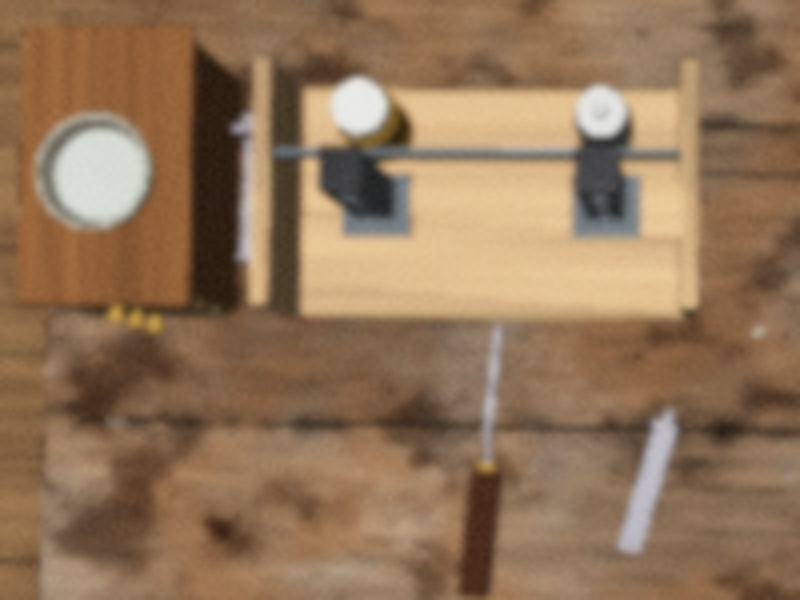

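View pics/c_s2.png

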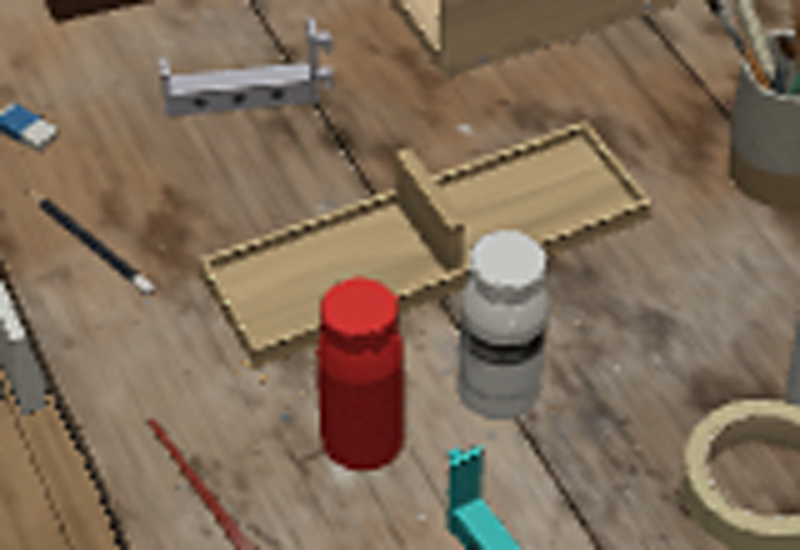

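View pics/c_t2.png

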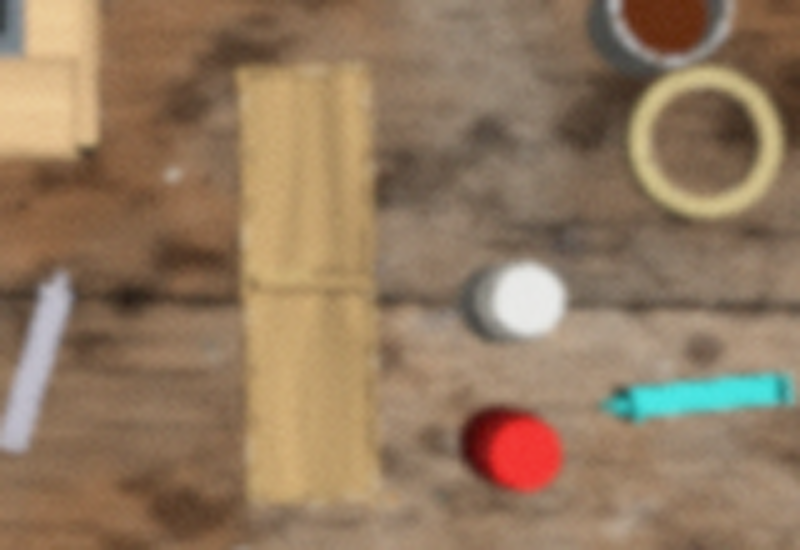

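Only a white ribbed-cap bottle is on the open bench (c_s2 (503,325), c_t2 (528,300)). Bracket, tray and rod are clear; bracket_1 is in the gap at c_t (243,190). Next I'll check the jar-like clutter in one montage.

Run:
```python
import cv2,numpy as np
s=np.load("pics/scene0.npy")[:,:,::-1];t=np.load("pics/top0.npy")[:,:,::-1]
def C(im,r,c): return cv2.resize(im[r:r+50,c:c+66],(396,300),interpolation=cv2.INTER_CUBIC)
cv2.imwrite("pics/m1.png",np.vstack([np.hstack([C(s,165,395),C(s,225,385)]),np.hstack([C(t,75,315),C(s,145,330)])]))
```

```text
(no output)
```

View pics/m1.png

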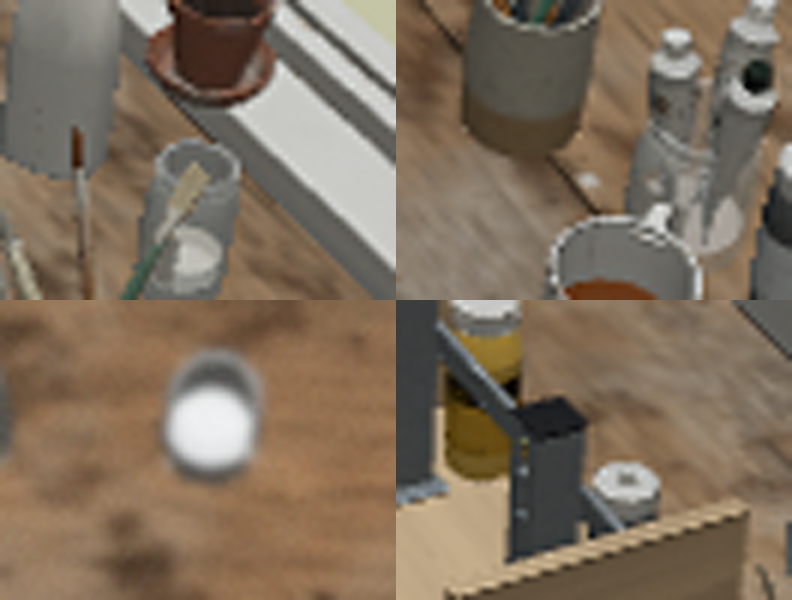

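```bash
cat > h.py <<'E'
import numpy as np,cv2
from station import *
CI={n:camera_info(n) for n in("scene","top")}
def ray(n,u,v):
    K=np.array(CI[n]["intrinsics"]);T=np.array(CI[n]["T"])
    d=np.array([(u-K[0,2])/K[0,0],-(v-K[1,2])/K[1,1],-1.]);return T[:3,3],T[:3,:3]@d
def at_z(n,u,v,z):
    o,d=ray(n,u,v);return o+d*(z-o[2])/d[2]
def proj(n,p):
    K=np.array(CI[n]["intrinsics"]);T=np.array(CI[n]["T"]);c=T[:3,:3].T@(np.asarray(p,float)-T[:3,3])
    return np.array([K[0,0]*c[0]/-c[2]+K[0,2],K[1,1]*-c[1]/-c[2]+K[1,2]])
E
python3 - <<'E'
from h import *
np.set_printoptions(precision=4,suppress=True)
print({k:v for k,v in CI["top"].items() if k not in("intrinsics","T")})
T=lambda x,y,z:at_z("top",155+x/4,112+y/4,z)[:2]      # c_t
T2=lambda x,y,z:at_z("top",310+x/5,160+y/5,z)[:2]     # c_t2
S=lambda x,y,z:at_z("scene",240+x/5,105+y/5,z)[:2]    # c_s1
S2=lambda x,y,z:at_z("scene",250+x/5,210+y/5,z)[:2]   # c_s2
print("deck front L,R",T(300,317,.018),T(682,317,.018)); print("deck back",T(302,87,.018),T(678,87,.018))
print("Lboard outer top front/back",T(247,303,.15),T(254,58,.15)," R board",T(697,308,.15),T(697,58,.15))
print("scene rack: L board front top",S(303,200,.15),"R front top",S(492,445,.15),"R back top",S(743,375,.15),"front bottom R",S(492,590,0))
print("drawer R edge",T(195,303,.19),T(193,28,.19))
print("b1 front/back",T(243,262,.024),T(243,125,.024))
print("b2 lip end",T(630,550,.03),"back",T(663,425,.03), "scene", S2(168,115,0),S2(316,103,0))
print("rod handle ends",T(475,593,.03),T(485,470,.03),"wire end",T(497,327,.042),"scene tip",S(384,470,.004))
print("tray corners",[T2(*q,.018) for q in((240,68),(370,68),(377,498),(250,502))],"wall",T2(250,280,.06),T2(372,285,.06))
print("tray scene",[S2(*q,.018) for q in((205,262),(585,127),(650,207),(252,352))])
print("jar3 top",T2(528,300,.125),"scene top",S2(508,255,.125),"foot",S2(500,395,0))
print("glass top view foot",at_z("top",315+210/6,75+(425-300)/6,.0)[:2])
print("rackjar",T(602,110,.018+.095),T(602,110,.06))
E
```

```text
{}
deck front L,R [0.6195 0.2508] [ 0.6242 -0.0806]
deck back [0.8209 0.2542] [ 0.8247 -0.0741]
Lboard outer top front/back [0.621  0.2667] [0.819  0.2665]  R board [ 0.6221 -0.0931] [ 0.823  -0.0902]
scene rack: L board front top [0.6262 0.2553] R front top [ 0.6259 -0.0915] R back top [ 0.8277 -0.094 ] front bottom R [ 0.6352 -0.0797]
drawer R edge [0.6174 0.2982] [0.834 0.306]
b1 front/back [0.6662 0.3004] [0.7858 0.3037]
b2 lip end [ 0.4236 -0.0393] back [ 0.5306 -0.0658] scene [ 0.4304 -0.0455] [ 0.5333 -0.0785]
rod handle ends [0.3849 0.0924] [0.4897 0.086 ] wire end [0.6117 0.0769] scene tip [0.6175 0.0783]
tray corners [array([ 0.687, -0.192]), array([ 0.6882, -0.2817]), array([ 0.3929, -0.2888]), array([ 0.3886, -0.2022])] wall [ 0.5396 -0.1977] [ 0.5375 -0.2794]
tray scene [array([ 0.3963, -0.2073]), array([ 0.69  , -0.1986]), array([ 0.6924, -0.2866]), array([ 0.395 , -0.2927])]
jar3 top [ 0.5281 -0.3717] scene top [ 0.5335 -0.3732] foot [ 0.5312 -0.3773]
glass top view foot [ 0.9642 -0.1619]
rackjar [ 0.7867 -0.013 ] [ 0.7962 -0.0104]
```

```bash
cat >> h.py <<'E'
from scipy.spatial.transform import Rotation as Rn
Y0=0.009                      # rack yaw
RF=np.array([.6215,.0875])    # rack_front
def rk(x,y): c,s=np.cos(Y0),np.sin(Y0); return RF+np.array([c*x-s*y,s*x+c*y])
def quat(a):
    """tool down, fingers close along world angle a; the half turn nearer the present joints"""
    best=None
    for b in(a,a+np.pi):
        z=np.array([0,0,-1.]);y=np.array([np.cos(b),np.sin(b),0]);x=np.cross(y,z)
        q=Rn.from_matrix(np.c_[x,y,z]).as_quat();q=q[[3,0,1,2]]
        yield q
def hop(x,y,z,a):
    p=[x,y,z];o=[]
    for q in quat(a):
        j=inverse_kinematics(p,q)
        if j is not None:o.append((abs(j[5]),list(q)))
    o.sort(key=lambda t:t[0]); move_pose(p,o[0][1]); return o[0][1]
def lin(x=None,y=None,z=None,v=.15,f=None,q=None):
    t=np.array(get_tcp_pos(),float)
    for i,w in enumerate((x,y,z)):
        if w is not None:t[i]=w
    return movel(list(t),q,v,f) if f else movel(list(t),q,v)
def st(m=""): print(m,"t%.1f"%get_time(),"tcp",np.round(get_tcp_pos(),4),"F",np.round(get_ft_force(),1),"w%.1fmm"%(88*get_grip_width()),"ff",np.round(get_finger_force(),1))
E
python3 - <<'E'
from h import *
th=-.065; a=th+np.pi/2
hop(.439,.089,.12,a); command_gripper(.6)
lin(z=.005); st("at rod"); command_gripper(0); st("grip")
lin(z=.09,v=.2); st("up")
q=hop(.40,.294,.09,Y0+np.pi/2); st("pre")
lin(z=.058); im=read_camera("scene");np.save("pics/s1.npy",im); t=read_camera("top");np.save("pics/t1.npy",t)
# tip expected
print("tip px",proj("scene",[.40+.175,.294,.058]),proj("top",[.575,.294,.1]))
cv2.imwrite("pics/m2.png",np.vstack([cv2.resize(im[80:180,200:333],(798,300),fx=0,fy=0)[:, :, ::-1] if 0 else cv2.resize(im[90:190,220:420],(600,300))[:,:,::-1],cv2.resize(t[110:210,130:330],(600,300))[:,:,::-1]]))
E
```

```text
at rod t3.8 tcp [0.4394 0.089  0.0054] F [ 0.7 -0.7 -0.7] w52.9mm ff 0.0
grip t4.3 tcp [0.4393 0.0891 0.0055] F [-1.1  1.2  5.7] w25.9mm ff 30.0
up t4.9 tcp [0.439  0.089  0.0896] F [ 0.5 -0.7 -1.4] w25.6mm ff 30.0
pre t5.7 tcp [0.3994 0.293  0.089 ] F [-0.1  0.3 -1.3] w25.7mm ff 30.0
tip px [286.37527962 161.87149398] [211.61551019 202.74155433]
```

View pics/m2.png

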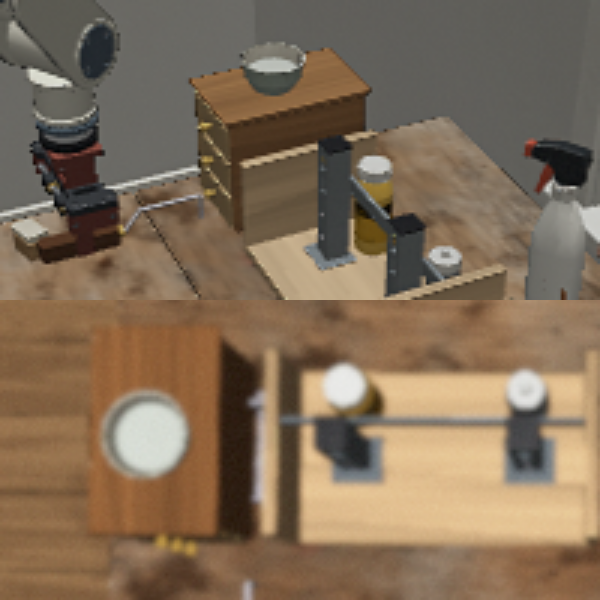

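Run:
```python
from h import *
lin(x=.523,y=.295,v=.15); st("in"); 
print(lin(z=.0325,v=.06,f=4)); st("down")
d=lin(x=.46,v=.08,f=.6); st("hook %s"%d)
lin(x=.325,v=.08); st("out")
lin(z=.075); 
hop(.439,.089,.075,-.065+np.pi/2); lin(z=.0065,v=.08,f=4); command_gripper(.6); st("rel"); lin(z=.2,v=.25)
hop(.40,-.05,.25,np.pi/2)
for n in("scene","top"):
    im=read_camera(n);np.save(f"pics/{n}2.npy",im)
    s=im[95:195,190:323] if n=="scene" else im[140:240,150:283]
    globals()[n]=cv2.resize(s,(399,300)) [:,:,::-1]
s2=np.load("pics/scene2.npy")[:,:,::-1];t2=np.load("pics/top2.npy")[:,:,::-1]
k=lambda i,r,c:cv2.resize(i[r:r+60,c:c+80],(400,300),interpolation=cv2.INTER_CUBIC)
cv2.imwrite("pics/m3.png",np.vstack([np.hstack([k(s2,140,230),k(s2,190,270)]),np.hstack([k(t2,175,180),k(t2,200,270)])]))
st()
```

```text
in t7.2 tcp [0.522  0.2947 0.0583] F [-0.1 -0.  -1.2] w25.7mm ff 30.0
False
down t7.8 tcp [0.5218 0.2946 0.0321] F [ 0.1 -0.  -1.2] w25.7mm ff 30.0
hook True t8.0 tcp [0.5205 0.2946 0.0321] F [-0.4  0.3 -1.6] w25.7mm ff 30.0
out t10.6 tcp [0.3252 0.2946 0.0321] F [ 0.8 -1.  -0.6] w26.2mm ff 30.0
rel t13.4 tcp [0.4365 0.0893 0.0047] F [-0.4  0.4 -0.5] w52.4mm ff 0.0
 t16.8 tcp [ 0.4    -0.0499  0.2499] F [ 0.2 -0.5  0.3] w53.0mm ff 0.0
```

View pics/m3.png

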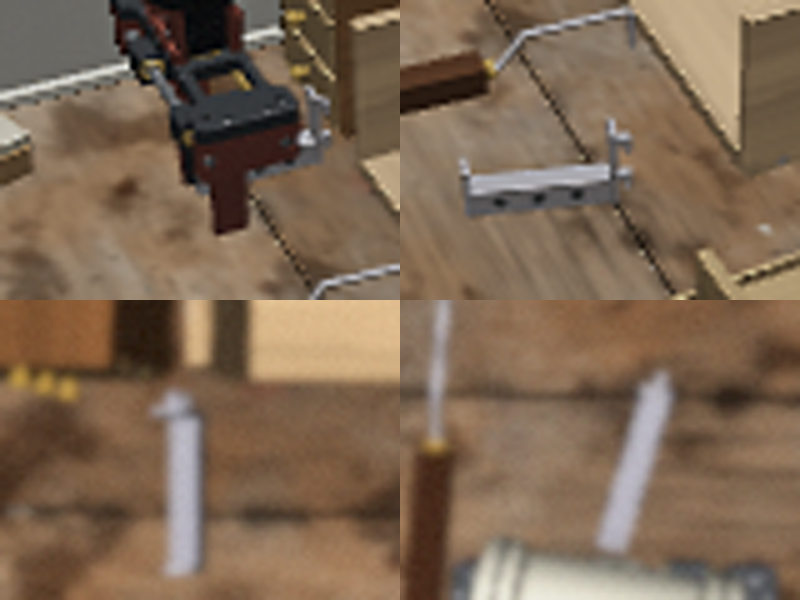

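Run:
```python
from h import *
t=cv2.GaussianBlur(np.load("pics/top2.npy"),(3,3),0).astype(int)
hsv=cv2.cvtColor(t.astype(np.uint8),cv2.COLOR_RGB2HSV)
for n,(r0,r1,c0,c1) in dict(b1=(190,235,205,235),b2=(212,255,380 if 0 else 305,332)).items():
    if n=="b2": im=np.load("pics/top0.npy"); hsv=cv2.cvtColor(cv2.GaussianBlur(im,(3,3),0),cv2.COLOR_RGB2HSV)
    m=np.zeros(hsv.shape[:2],np.uint8); m[r0:r1,c0:c1]=((hsv[r0:r1,c0:c1,1]<70)&(hsv[r0:r1,c0:c1,2]>125))*255
    k,l,s,_=cv2.connectedComponentsWithStats(m); i=1+np.argmax(s[1:,4]); m=(l==i)
    rows=np.where(m.any(1))[0]; w=[(np.where(m[r])[0].mean(),m[r].sum()) for r in rows]
    print(n,rows[0],rows[-1],[(r,round(a,1),int(b)) for r,(a,b) in zip(rows,w)][::4])
    use=[(a,r) for r,(a,b) in zip(rows,w) if rows[-1]-26<=r<=rows[-1]-3]
    A=np.array([at_z("top",u,v,.024)[:2] for u,v in use]); p=np.polyfit(A[:,0],A[:,1],1)
    th=np.arctan(p[0]); xe=at_z("top",w[-1][0],rows[-1]+.5,.042)[0]; ye=np.polyval(p,xe)
    g=np.array([xe,ye])+.056*np.array([np.cos(th),np.sin(th)]); print(n,"yaw",th,"lip",xe,ye,"grip",g)
```

```text
b1 193 230 [(np.int64(193), np.float64(215.0), 5), (np.int64(197), np.float64(213.5), 8), (np.int64(201), np.float64(216.0), 7), (np.int64(205), np.float64(216.0), 7), (np.int64(209), np.float64(216.0), 7), (np.int64(213), np.float64(216.0), 7), (np.int64(217), np.float64(216.0), 7), (np.int64(221), np.float64(216.0), 7), (np.int64(225), np.float64(216.0), 7), (np.int64(229), np.float64(216.0), 7)]
b1 yaw 0.027430585773503043 lip 0.4831228025208734 0.29451867585078256 grip [0.53910174 0.2960546 ]
b2 214 250 [(np.int64(214), np.float64(322.0), 3), (np.int64(218), np.float64(320.5), 6), (np.int64(222), np.float64(320.0), 7), (np.int64(226), np.float64(318.5), 8), (np.int64(230), np.float64(317.5), 8), (np.int64(234), np.float64(316.0), 9), (np.int64(238), np.float64(315.0), 9), (np.int64(242), np.float64(314.0), 9), (np.int64(246), np.float64(313.0), 9), (np.int64(250), np.float64(312.5), 6)]
b2 yaw -0.2900970045739435 lip 0.4208469657342588 -0.03446851588636518 grip [ 0.47450707 -0.05048705]
```

```bash
cat >> h.py <<'E'
def grab(g,th,off=.008,zt=.004):
    x,y=np.array(g)+off*np.array([np.cos(th),np.sin(th)])
    hop(x,y,.12,th+np.pi/2); command_gripper(.6); lin(z=zt,v=.12,f=5); command_gripper(0); st("grip"); 
    z0=get_tcp_pos()[2]; lin(z=.15,v=.2); st("lift"); return z0
def insert(side,z0,off=.008):
    d=np.array([np.cos(Y0),np.sin(Y0)]); n=np.array([-d[1],d[0]])
    X,Y=rk(.029+off,side*.1); zi=z0+.122
    p=np.array([X,Y])-.05*d; hop(p[0],p[1],zi,Y0+np.pi/2); st("pre")
    for dy in(0,.002,-.002,.004,-.004,.006,-.006):
        q=p+dy*n; lin(q[0],q[1],v=.05); e=q+.058*d
        hit=lin(e[0],e[1],v=.04,f=5); g=(np.array(get_tcp_pos()[:2])-[X,Y])@d
        st(f"dy {dy} hit {hit} short {g*1000:.1f}mm")
        if g>-.006: return True
    return False
E
python3 - <<'E'
from h import *
z0=grab((.475,-.0505),-.265); print(z0); print(insert(-1,z0))
E
```

```text
grip t21.2 tcp [ 0.4829 -0.0526  0.0042] F [0.5 0.8 4.2] w20.0mm ff 30.0
lift t22.1 tcp [ 0.482  -0.0525  0.1492] F [ 0.2 -0.4 -1.1] w19.9mm ff 30.0
0.004192032346438758
pre t24.6 tcp [ 0.6092 -0.0126  0.126 ] F [ 0.   0.2 -0.3] w19.6mm ff 30.0
dy 0 hit True short -11.7mm t25.8 tcp [ 0.6477 -0.0123  0.1252] F [-0.1 -0.7 -1.9] w19.9mm ff 30.0
dy 0.002 hit True short -11.5mm t27.6 tcp [ 0.6479 -0.0103  0.1244] F [ 0.8 -0.5 -0.8] w19.9mm ff 30.0
dy -0.002 hit True short -11.3mm t29.5 tcp [ 0.6481 -0.0142  0.1235] F [-0.6 -0.5 -1.1] w19.6mm ff 30.0
dy 0.004 hit True short -11.3mm t31.4 tcp [ 0.6481 -0.0083  0.1227] F [ 0.   1.1 -1.3] w19.3mm ff 30.0
dy -0.004 hit True short -11.0mm t33.2 tcp [ 0.6484 -0.0162  0.1218] F [-1.1  0.1 -0.4] w19.7mm ff 30.0
dy 0.006 hit True short -10.8mm t35.2 tcp [ 0.6485 -0.0062  0.121 ] F [ 0.4  0.3 -2.2] w19.9mm ff 30.0
dy -0.006 hit True short -10.7mm t37.1 tcp [ 0.6488 -0.0182  0.1202] F [-0.1 -0.1 -1.6] w19.6mm ff 30.0
False
```

Run:
```python
from h import *
d=np.array([np.cos(Y0),np.sin(Y0)]);X,Y=rk(.037,-.1)
p=np.array([X,Y])-.03*d; lin(p[0],p[1],.1262,v=.08,q=list(quat(Y0+np.pi/2))[0]if 0 else None)
st()
s=read_camera("scene");t=read_camera("top")
k=lambda i,r,c:cv2.resize(i[r:r+75,c:c+50],(400,600),interpolation=cv2.INTER_CUBIC)
cv2.imwrite("pics/m4.png",np.hstack([k(s,125,320),k(t,130,280)])[:,:,::-1])
print("upper slot proj", proj("scene",[*rk(.085,-.1),.171]))
```

```text
t37.5 tcp [ 0.6292 -0.0123  0.1266] F [ 0.4 -1.  -1.4] w19.8mm ff 30.0
upper slot proj [348.99931079 171.27893783]
```

View pics/m4.png

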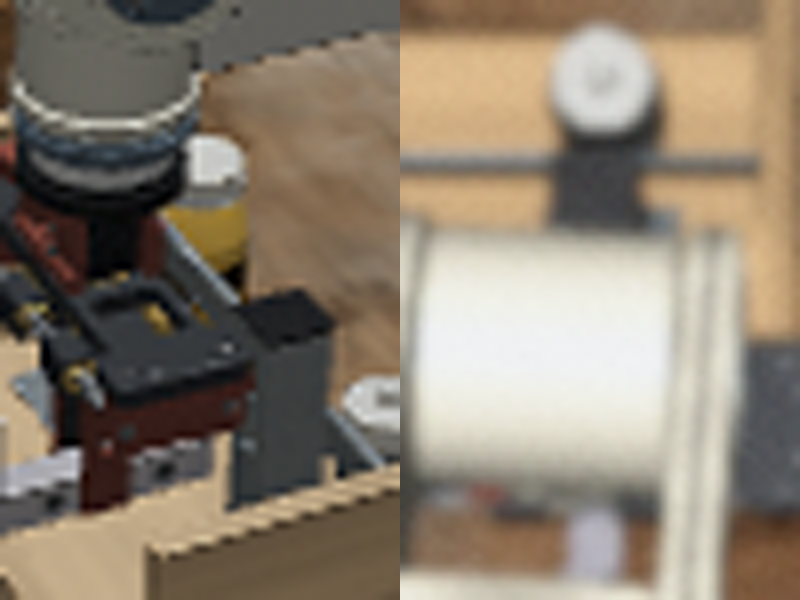

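Run:
```python
from h import *
T=lambda x,y,z:at_z("top",155+x/4,112+y/4,z)[:2]
print("plates",T(376.5,236,.021),T(607,236,.021), "expect",rk(.085,.1),rk(.085,-.1))
d=np.array([np.cos(Y0),np.sin(Y0)]);n=np.array([-d[1],d[0]]);X,Y=rk(.037,-.1)
for dy in (0,.002,-.002):
    p=np.array([X,Y])-.03*d+dy*n; lin(p[0],p[1],.1262,v=.06)
    e=p+.036*d; hit=lin(e[0],e[1],.1262,v=.03,f=13); g=(np.array(get_tcp_pos()[:2])-[X,Y])@d; st(f"{dy} {hit} {g*1000:.1f}")
    if g>-.006: break
```

```text
plates [0.69070115 0.18537716] [ 0.693353   -0.01469715] expect [0.70559657 0.18826094] [ 0.70739655 -0.01173096]
0 True -10.2 t38.6 tcp [ 0.6492 -0.0122  0.1249] F [-0.2  0.  -1.3] w19.8mm ff 30.0
0.002 True -9.8 t39.9 tcp [ 0.6495 -0.0102  0.1251] F [ 0.6  0.4 -1.1] w19.9mm ff 30.0
-0.002 True -9.5 t41.1 tcp [ 0.6499 -0.0142  0.1251] F [-0.5 -0.2 -1.3] w19.7mm ff 30.0
```

Run:
```python
from h import *
s=np.load("pics/scene0.npy"); h=cv2.cvtColor(s,cv2.COLOR_RGB2HSV)
for (r,c) in((160,343),(135,318)):
    w=h[r:r+40,c:c+20]; yx=np.argwhere((w[:,:,0]>15)&(w[:,:,0]<35)&(w[:,:,1]>110)&(w[:,:,2]>60)); print([(int(b+c),int(a+r)) for a,b in yx][:14])
d=np.array([np.cos(Y0),np.sin(Y0)]);n=np.array([-d[1],d[0]]);X,Y=rk(.037,-.1)
for dy in (-.0035,-.005,-.0065,.0035,.005,.0065):
    p=np.array([X,Y])-.024*d+dy*n; lin(p[0],p[1],.1268,v=.08)
    e=p+.030*d; hit=lin(e[0],e[1],.1268,v=.03,f=9); g=(np.array(get_tcp_pos()[:2])-[X,Y])@d; st(f"{dy} {hit} {g*1000:.1f}")
    if g>-.006: break
```

```text
[(350, 160), (350, 161), (350, 162), (343, 163), (344, 163), (343, 164), (344, 164), (345, 164), (343, 165), (344, 165), (345, 165), (346, 165), (343, 166), (344, 166)]
[]
-0.0035 True -9.5 t42.1 tcp [ 0.6499 -0.0157  0.1259] F [ 0.6  0.2 -0.8] w19.8mm ff 30.0
-0.005 True -9.4 t43.0 tcp [ 0.6501 -0.0172  0.1259] F [ 1.2 -0.7 -1.4] w19.5mm ff 30.0
-0.0065 True -9.3 t43.9 tcp [ 0.6502 -0.0187  0.1259] F [ 0.5 -0.6 -1. ] w19.7mm ff 30.0
0.0035 True -9.2 t44.9 tcp [ 0.6502 -0.0088  0.1258] F [ 0.3  0.  -1.3] w19.9mm ff 30.0
0.005 True -8.9 t45.9 tcp [ 0.6504 -0.0073  0.1257] F [-0.9 -0.  -1.1] w19.7mm ff 30.0
0.0065 True -8.9 t46.8 tcp [ 0.6505 -0.0057  0.1259] F [ 0.3  0.2 -2.9] w19.9mm ff 30.0
```

Run:
```python
from h import *
d=np.array([np.cos(Y0),np.sin(Y0)]);X,Y=rk(.037,-.1)
p=np.array([X,Y])-.09*d; lin(p[0],p[1],.1262,v=.15); st()
s0=np.load("pics/scene0.npy"); s=read_camera("scene"); np.save("pics/s5.npy",s)
k=lambda i,r,c,h,w:cv2.resize(i[r:r+h,c:c+w],(400,600) if h>w else (400,300),interpolation=cv2.INTER_CUBIC)
cv2.imwrite("pics/m5.png",np.hstack([k(s0,157,335,45,30),np.vstack([k(s0,133,316,30,40),k(s,160,300,45,60)])])[:,:,::-1])
for q in([*rk(.085,-.1),.171],[*rk(.085,-.1),.137],[*rk(.085,-.084),.195],[*rk(.085,-.116),.195],[*rk(.085,-.116),.018],[*rk(.085,.1),.171]): print(np.round(proj("scene",q),1))
```

```text
t47.5 tcp [ 0.5706 -0.013   0.1266] F [ 0.5 -0.3 -1.3] w19.9mm ff 30.0
[349.  171.3]
[348.7 178.8]
[347.2 163.6]
[351.3 168.2]
[349.5 205.9]
[325.5 144.3]
```

View pics/m5.png

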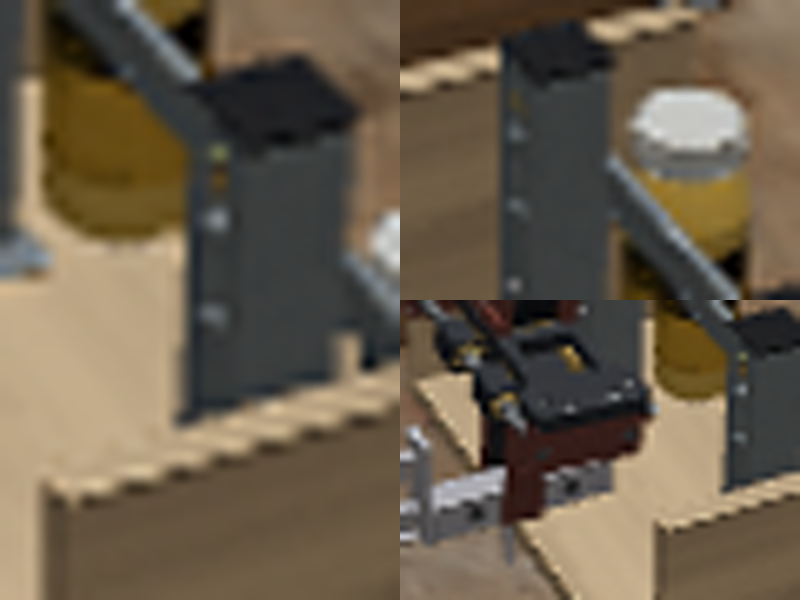

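Run:
```python
from h import *
S=lambda x,y,z:at_z("scene",335+x/13.33,157+y/13.33,z).round(4)[:2]
print("R front-left top",S(195,92,.195),"front-right top",S(240,140,.195),"back-right",S(357,105,.195),"back-left",S(310,58,.195))
L=lambda x,y,z:at_z("scene",316+(x-400)/10,133+y/10,z).round(4)[:2]
print("L",L(502,40,.195),L(518,80,.195),L(612,62,.195),L(585,22,.195)); print("exp",[rk(.085,y).round(4) for y in(-.084,-.116,.116,.084)])
P=lambda x,y,z:at_z("scene",300+(x-400)/6.667,160+(y-300)/6.667,z).round(4)[:2]
# bracket lower edge near side (y = tcp y -.01)
o,d=ray("scene",300+(610-400)/6.667,160+(490-300)/6.667)
for (x,y) in((405,540),(500,519),(610,490),(412,430)):
    o,d=ray("scene",300+(x-400)/6.667,160+(y-300)/6.667); k=(-.023-o[1])/d[1]; print((x,y),(o+k*d).round(4))
T=lambda x,y,z:at_z("top",155+x/4,112+y/4,z)[:2].round(4)
print("top cap R",T(577,148,.195),T(622,148,.195),"L",T(322,150,.195),T(367,150,.195))
```

```text
R front-left top [ 0.7144 -0.0012] front-right top [ 0.7151 -0.0263] back-right [ 0.7517 -0.0249] back-left [7.506e-01 2.000e-04]
L [0.7146 0.2016] [0.7079 0.1724] [0.7469 0.169 ] [0.7502 0.2002]
exp [array([0.7073, 0.0043]), array([ 0.7075, -0.0277]), array([0.7055, 0.2043]), array([0.7057, 0.1723])]
(405, 540) [ 0.5112 -0.023   0.1292]
(500, 519) [ 0.5664 -0.023   0.1252]
(610, 490) [ 0.6321 -0.023   0.1238]
(412, 430) [ 0.5174 -0.023   0.2004]
top cap R [0.7419 0.002 ] [ 0.7424 -0.033 ] L [0.7379 0.2009] [0.7384 0.1657]
```

```bash
python3 - <<'E'
s=open("h.py").read()
s=s.replace("def hop(x,y,z,a):\n    p=[x,y,z];o=[]","def hop(x,y,z,a,keep=False):\n    \"\"\"keep: carrying something, take the half turn nearest the present orientation\"\"\"\n    p=[x,y,z];o=[];c=np.array(get_ee_rot())")
s=s.replace("o.append((abs(j[5]),list(q)))","o.append((-abs(c@q) if keep else abs(j[5]),list(q)))")
s=s.replace("zi,Y0+np.pi/2); st(\"pre\")","zi,Y0+np.pi/2,True); st(\"pre\")")
s=s.replace("lin(q[0],q[1],v=.05)","lin(q[0],q[1],zi,v=.05)").replace("lin(e[0],e[1],v=.04,f=5)","lin(e[0],e[1],zi,v=.04,f=8)")
s=s.replace("RF=np.array([.6215,.0875])","RF=np.array([.6225,.0868])").replace("Y0=0.009 ","Y0=0.011 ")
open("h.py","w").write(s)
E
python3 - <<'E'
from h import *
# turn bracket round: claws end now at -x; plan claws along +x
lin(z=.22)
x,y=.50,-.06
z=np.array(get_ee_rot()); print(z)
for a in (Y0+np.pi/2+np.pi/2, ):  # quarter turn then the other half turn
    pass
qs=list(quat(Y0+np.pi/2)); c=np.array(z)
far=min(qs,key=lambda q:abs(c@q)); print("j now",np.round(get_joint_pos(),2),"ik",inverse_kinematics([x,y,.22],list(far)))
move_pose([x,y,.22],list(far)); lin(z=.02,v=.15); lin(z=-.001,v=.03,f=4); st("down"); command_gripper(.6); st("rel")
lin(z=.005,v=.05); lin(z=.004,v=.03,f=5); command_gripper(0); st("re"); z0=get_tcp_pos()[2]; lin(z=.15,v=.2)
np.save("z0.npy",z0)
r=insert(-1,z0,off=.0055); print(r)
s=read_camera("scene"); cv2.imwrite("pics/m6.png",cv2.resize(s[150:225,280:380],(800,600),interpolation=cv2.INTER_CUBIC)[:,:,::-1])
E
```

```text
[-7.55760871e-04  9.99333111e-01  4.78332256e-03 -3.61923024e-02]
j now [-0.04  0.38  1.71 -0.    1.13  1.52] ik [-1.43061595e-01  2.48513486e-01  1.89677355e+00 -4.44089210e-16
  9.96305619e-01 -1.72485792e+00]
down t53.0 tcp [ 0.5002 -0.06    0.0057] F [ 0.8 -0.6 -0.5] w19.7mm ff 30.0
rel t53.7 tcp [ 0.5    -0.06    0.0061] F [-0.5  0.   0.1] w52.8mm ff 0.0
re t54.8 tcp [ 0.5   -0.06   0.004] F [-1.3  0.1  0.8] w19.8mm ff 30.0
pre t56.3 tcp [ 0.607  -0.013   0.1238] F [-1.2 -0.4 -1.2] w19.8mm ff 30.0
dy 0 hit True short -5.2mm t57.6 tcp [ 0.6529 -0.0128  0.125 ] F [-2.9  0.1 -0.1] w19.6mm ff 30.0
True
```

Run:
```python
from h import *
d=np.array([np.cos(Y0),np.sin(Y0)]);X,Y=rk(.029+.0055,-.1)
for f in(10,14):
    e=np.array([X,Y])+.008*d
    hit=lin(e[0],e[1],.1262,v=.03,f=f); g=(np.array(get_tcp_pos()[:2])-[X,Y])@d; st(f"{f} {hit} {g*1000:.1f}"); print(np.round(get_ee_rot(),3))
```

```text
10 True -4.8 t57.9 tcp [ 0.6533 -0.0127  0.1237] F [-2.7  0.1  0.6] w19.9mm ff 30.0
[-0.007 -0.006  1.     0.   ]
14 True -4.3 t58.2 tcp [ 0.6538 -0.0127  0.1227] F [-2.7 -0.5  0.7] w20.0mm ff 30.0
[-0.012 -0.006  1.     0.   ]
```

View pics/m6.png

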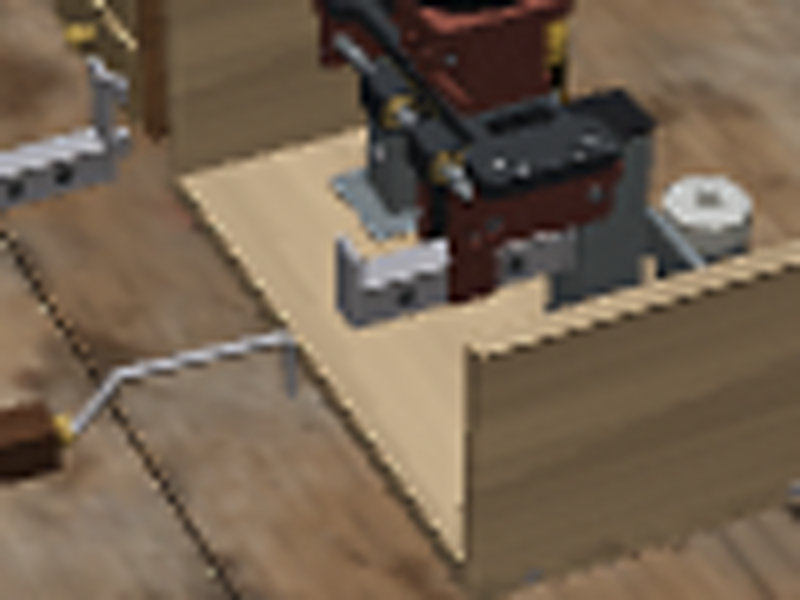

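Run:
```python
from h import *
d=np.array([np.cos(Y0),np.sin(Y0)]);X,Y=rk(.029+.0055,-.1)
c=np.array(get_ee_rot()); q=list(max(quat(Y0+np.pi/2),key=lambda k:abs(c@k)))
P=lambda s:np.array([X,Y])+s*d
def rep(m): print(m,"short %.1f"%(1000*((np.array(get_tcp_pos()[:2])-[X,Y])@d)));st()
lin(*P(-.011),.1262,v=.05,q=q); rep("back")
h=lin(*P(.008),.1262,v=.03,f=16,q=q); rep(h)
lin(*P((np.array(get_tcp_pos()[:2])-[X,Y])@d+.001),.1262,v=.02,q=q); rep("hold"); print(np.round(get_ee_rot(),3))
```

```text
back short -11.2
 t58.5 tcp [ 0.6469 -0.0129  0.1262] F [-0.5  0.1 -2.3] w19.6mm ff 30.0
True short -3.6
 t59.0 tcp [ 0.6545 -0.0128  0.1248] F [-2.7 -0.8  0.5] w19.9mm ff 30.0
hold short -2.8
 t59.3 tcp [ 0.6553 -0.0128  0.1259] F [-2.1  0.1 -2.7] w19.9mm ff 30.0
[-0.    -0.005  1.     0.   ]
```

```bash
cat >> h.py <<'E'
def ease(P,s0,s1,zi,q,lim=8):
    """creep forward in 1 mm steps until the steady push passes lim"""
    for s in np.arange(s0,s1,.001):
        lin(*P(s),zi,v=.02,q=q); wait(.1); f=np.mean([get_ft_force() for _ in range(3)],0); t=get_tcp_pos()
        print("%.1f F %s z%.4f x%.4f"%(s*1000,np.round(f,1),t[2],t[0]))
        if abs(f[0])>lim: break
    return s
E
python3 - <<'E'
from h import *
d=np.array([np.cos(Y0),np.sin(Y0)]);X,Y=rk(.029+.0055,-.1)
c=np.array(get_ee_rot()); q=list(max(quat(Y0+np.pi/2),key=lambda k:abs(c@k)))
ease(lambda s:np.array([X,Y])+s*d,-.003,.008,.1262,q)
E
```

```text
-3.0 F [-2.9  0.2 -3.3] z0.1261 x0.6550
-2.0 F [-4.3  0.6 -0.5] z0.1261 x0.6555
-1.0 F [-8.3  0.6  1. ] z0.1261 x0.6556
```

```bash
cat >> h.py <<'E'
def press(z0,q,lim=30):
    x,y,z=get_tcp_pos()
    for zt in np.arange(z-.002,z0+.107,-.001):
        lin(x,y,zt,v=.03,q=q); wait(.05); f=np.mean([get_ft_force() for _ in range(3)],0); t=get_tcp_pos()
        print("cmd %.4f z %.4f x %.4f F %s"%(zt,t[2],t[0],np.round(f,1)))
        if f[2]>lim: break
E
python3 - <<'E'
from h import *
c=np.array(get_ee_rot()); q=list(max(quat(Y0+np.pi/2),key=lambda k:abs(c@k)))
press(float(np.load("z0.npy")),q); wait(.3); st()
E
```

```text
cmd 0.1241 z 0.1243 x 0.6555 F [-5.  -1.4 -0.1]
cmd 0.1231 z 0.1233 x 0.6555 F [-5.7 -0.6  0.6]
cmd 0.1221 z 0.1224 x 0.6555 F [-5.5 -0.1  0.5]
cmd 0.1211 z 0.1214 x 0.6555 F [-5.3 -0.   1.7]
cmd 0.1201 z 0.1204 x 0.6555 F [-4.7  0.3  1.7]
cmd 0.1191 z 0.1193 x 0.6555 F [-6. -0.  1.]
cmd 0.1181 z 0.1183 x 0.6555 F [-5.4  0.2  1. ]
cmd 0.1171 z 0.1174 x 0.6555 F [-6.4 -0.5  1.6]
cmd 0.1161 z 0.1164 x 0.6555 F [-5.5  0.2  1.6]
cmd 0.1151 z 0.1153 x 0.6556 F [-4.9  0.8  1.3]
cmd 0.1141 z 0.1143 x 0.6556 F [-4.5  0.1  1.2]
cmd 0.1131 z 0.1133 x 0.6556 F [-5.3  0.2  2. ]
cmd 0.1121 z 0.1124 x 0.6556 F [-6.7 -0.4  1.7]
cmd 0.1111 z 0.1118 x 0.6556 F [-7.4 -0.8  5.5]
 t64.8 tcp [ 0.6555 -0.0129  0.1118] F [-7.6  0.1  5.6] w19.8mm ff 30.0
```

Run:
```python
from h import *
c=np.array(get_ee_rot()); q=list(max(quat(Y0+np.pi/2),key=lambda k:abs(c@k)))
x,y,z=get_tcp_pos()
for k in range(1,5):
    lin(x,y,.1111-.001*k,v=.03,q=q); wait(.1); st(); 
    if get_ft_force()[2]>25:break
lin(x-.001,y,.1118,v=.03,q=q); st("relax")
command_gripper(.5); wait(.3); st("open"); lin(z=.23,v=.2)
hop(.45,.0,.30,np.pi/2); s=read_camera("scene"); np.save("pics/s7.npy",s)
k=lambda r,c,h,w,W,H:cv2.resize(s[r:r+h,c:c+w],(W,H),interpolation=cv2.INTER_CUBIC)
cv2.imwrite("pics/m7.png",k(150,300,60,80,800,600)[:,:,::-1])
```

```text
t65.2 tcp [ 0.6557 -0.0129  0.1116] F [-8.5 -0.2 10.1] w19.8mm ff 30.0
 t65.5 tcp [ 0.6558 -0.0129  0.1113] F [-11.   -0.9  16.4] w19.7mm ff 30.0
 t65.9 tcp [ 0.656  -0.0129  0.1111] F [-11.9   0.1  21.7] w19.7mm ff 30.0
 t66.2 tcp [ 0.6562 -0.0129  0.1109] F [-14.5   0.8  25.3] w19.9mm ff 30.0
relax t66.5 tcp [ 0.6561 -0.0129  0.1133] F [-2.8  0.7 10.4] w19.6mm ff 30.0
open t67.4 tcp [ 0.6546 -0.0129  0.1118] F [-0.1 -0.3 -0.4] w44.0mm ff 0.0
```

View pics/m7.png

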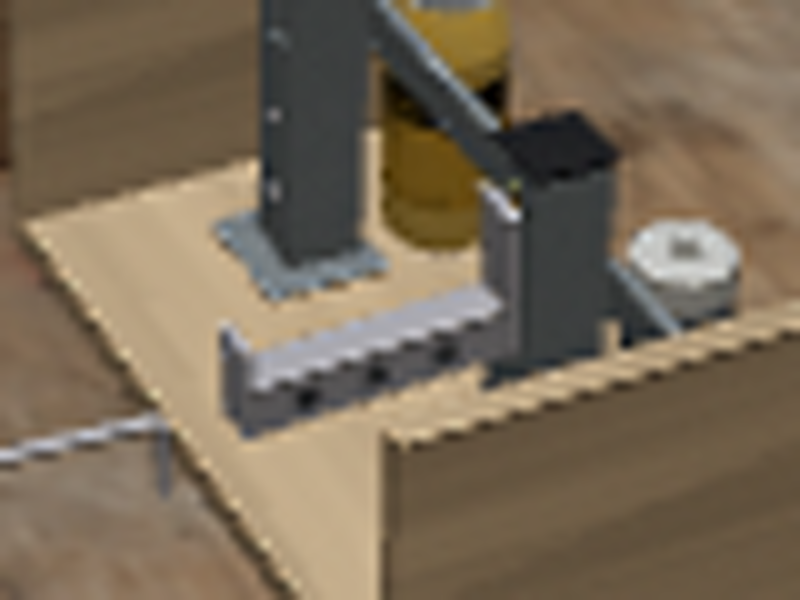

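Run:
```python
from h import *
x,y=rk(.029+.022,-.1); hop(x,-.0129,.2,Y0+np.pi/2); command_gripper(0); lin(z=.126,v=.08,f=14); st("beam top touch"); lin(z=.2,v=.2)
z0=grab((.539,.2955),.01); np.save("z0.npy",z0)
d=np.array([np.cos(Y0),np.sin(Y0)]);X,Y=rk(.029+.008,.1); P=lambda s:np.array([X,Y])+s*d
zi=z0+.122; lin(z=.2,v=.2); q=hop(*P(-.05),.2,Y0+np.pi/2,True); print(q); lin(z=zi,v=.15,q=q); lin(*P(-.016),zi,v=.08,q=q); st("pre")
s=ease(P,-.014,.008,zi,q); print("stop",s)
if s>-.006: press(z0,q)
st()
```

```text
beam top touch t73.4 tcp [ 0.6738 -0.0129  0.1331] F [-2.8  0.3  7.7] w0.3mm ff 4.0
grip t78.8 tcp [0.5471 0.2956 0.0042] F [0.1 0.1 2.4] w19.9mm ff 29.9
lift t79.7 tcp [0.5463 0.2952 0.1489] F [-0.1  0.3 -1.8] w20.0mm ff 29.9
[np.float64(0.0), np.float64(-0.005499972270875193), np.float64(0.9999848750381276), np.float64(0.0)]
pre t81.9 tcp [0.6423 0.1869 0.1263] F [-0.3 -0.4 -1.9] w20.0mm ff 29.9
-14.0 F [ 0.4 -0.7 -1.1] z0.1262 x0.6442
-13.0 F [-0.9  0.6 -2.1] z0.1261 x0.6452
-12.0 F [-2.   0.5 -1. ] z0.1261 x0.6463
-11.0 F [-1.5  0.3 -0.8] z0.1261 x0.6473
-10.0 F [-2.5  0.8 -2.1] z0.1261 x0.6483
-9.0 F [-2.8  0.3 -1.8] z0.1262 x0.6493
-8.0 F [-2.5  0.  -1.7] z0.1261 x0.6503
-7.0 F [-1.9 -0.1 -1.9] z0.1262 x0.6514
-6.0 F [-2.4  0.6 -1.8] z0.1262 x0.6524
-5.0 F [-2.5 -0.9 -2.6] z0.1262 x0.6534
-4.0 F [-2.7  0.1 -1.3] z0.1261 x0.6544
-3.0 F [-6.4  0.6 -0.3] z0.1261 x0.6546
-2.0 F [-9.1  0.7  0.3] z0.1261 x0.6546
stop -0.0020000000000000104
cmd 0.1241 z 0.1242 x 0.6546 F [-5.4  1.1  0.3]
cmd 0.1231 z 0.1233 x 0.6546 F [-5.1  0.4  0.2]
cmd 0.1221 z 0.1223 x 0.6546 F [-4.8  0.9  0.1]
cmd 0.1211 z 0.1213 x 0.6546 F [-5.6 -0.   0.8]
cmd 0.1201 z 0.1203 x 0.6546 F [-5.7 -0.1  1. ]
cmd 0.1191 z 0.1192 x 0.6546 F [-4.6  0.   0.4]
cmd 0.1181 z 0.1182 x 0.6546 F [-4.2 -0.2  0. ]
cmd 0.1171 z 0.1172 x 0.6547 F [-4.6  0.1  1.5]
cmd 0.1161 z 0.1161 x 0.6547 F [-4.4  0.1 -0.2]
cmd 0.1151 z 0.1150 x 0.6547 F [-4.2 -0.3  0.2]
cmd 0.1141 z 0.1141 x 0.6547 F [-4.6  0.7  1.2]
cmd 0.1131 z 0.1135 x 0.6546 F [-6.2  0.4  4.4]
cmd 0.1121 z 0.1128 x 0.6547 F [-7.2  0.2  5.1]
 t90.3 tcp [0.6547 0.1875 0.1128] F [-7.2  0.2  5.1] w19.9mm ff 30.0
```

Run:
```python
from h import *
c=np.array(get_ee_rot()); q=list(max(quat(Y0+np.pi/2),key=lambda k:abs(c@k)))
x,y,z=get_tcp_pos()
for k in range(1,6):
    lin(x,y,.1121-.001*k,v=.03,q=q); wait(.1)
    if get_ft_force()[2]>24:break
st("pressed"); lin(x-.001,y,get_tcp_pos()[2]+.001,v=.03,q=q)
command_gripper(.5); wait(.2); st("open"); lin(z=.22,v=.2); command_gripper(0)
lin(x=.673,v=.1); lin(z=.127,v=.08,f=12); st("L beam top"); lin(z=.2,v=.2)
lin(x=.555,v=.2,q=q); lin(z=.143,v=.1); lin(x=.61,v=.03,f=3); st("L lip touch"); lin(x=.54,v=.1); lin(z=.2,v=.2)
hop(.4,.25,.30,np.pi/2); t=read_camera("top"); np.save("pics/t8.npy",t)
a=np.load("pics/top0.npy")
tm=cv2.cvtColor(a[168:262,355:388],cv2.COLOR_RGB2GRAY); g=cv2.cvtColor(t[140:290,330:420],cv2.COLOR_RGB2GRAY)
r=cv2.matchTemplate(g,tm,cv2.TM_CCOEFF_NORMED); print("tray match",cv2.minMaxLoc(r),"home",(25,28))
tm=cv2.cvtColor(a[228:262,265:285],cv2.COLOR_RGB2GRAY); g=cv2.cvtColor(t[205:285,240:310],cv2.COLOR_RGB2GRAY)
print("rod match",cv2.minMaxLoc(cv2.matchTemplate(g,tm,cv2.TM_CCOEFF_NORMED)),"home",(25,23))
tm=cv2.cvtColor(a[208:232,400:428],cv2.COLOR_RGB2GRAY); g=cv2.cvtColor(t[190:250,380:450],cv2.COLOR_RGB2GRAY)
print("jar match",cv2.minMaxLoc(cv2.matchTemplate(g,tm,cv2.TM_CCOEFF_NORMED)),"home",(20,18))
```

```text
pressed t92.1 tcp [0.6553 0.1877 0.1111] F [-13.1  -3.   26.2] w20.0mm ff 30.0
open t93.2 tcp [0.6537 0.1875 0.112 ] F [0.5 0.8 0.8] w43.7mm ff 0.0
L beam top t96.0 tcp [0.6725 0.1874 0.1332] F [-1.8 -0.6  7.5] w0.8mm ff 3.2
L lip touch t98.9 tcp [0.5819 0.1873 0.1424] F [-0.4 -0.6 -0.2] w0.1mm ff 0.0
tray match (-0.3055550754070282, 0.8644618988037109, (51, 27), (26, 37)) home (25, 28)
rod match (-0.47355642914772034, 0.9824723601341248, (18, 14), (26, 23)) home (25, 23)
jar match (-0.3327775299549103, 0.9879398345947266, (0, 15), (21, 18)) home (20, 18)
```

Run:
```python
from h import *
def rect(im,name):
    h=cv2.cvtColor(cv2.GaussianBlur(im,(3,3),0),cv2.COLOR_RGB2HSV).astype(int)
    m=((abs(h[:,:,0]-20)<6)&(h[:,:,1]>85)&(h[:,:,2]>135)).astype(np.uint8)*255
    m[:,:340]=0;m[:,410:]=0;m[:160]=0;m[290:]=0
    m=cv2.morphologyEx(m,cv2.MORPH_OPEN,np.ones((5,5))); m=cv2.morphologyEx(m,cv2.MORPH_CLOSE,np.ones((9,9)))
    k,l,s,_=cv2.connectedComponentsWithStats(m); i=1+np.argmax(s[1:,4]); cn,_=cv2.findContours((l==i).astype(np.uint8),0,2)
    r=cv2.minAreaRect(max(cn,key=cv2.contourArea)); b=np.array([at_z("top",u,v,.014)[:2] for u,v in cv2.boxPoints(r)])
    e=sorted([b[1]-b[0],b[2]-b[1]],key=np.linalg.norm); L=e[1]*np.sign(e[1][0])
    print(name,"centre",b.mean(0).round(4),"size",[np.linalg.norm(v).round(3) for v in e],"yaw %.3f"%np.arctan2(L[1],L[0]))
t=np.load("pics/t8.npy"); rect(np.load("pics/top0.npy"),"t0"); rect(t,"t8")
cv2.imwrite("pics/m8.png",cv2.resize(t[165:285,320:460],(700,600),interpolation=cv2.INTER_CUBIC)[:,:,::-1])
```

```text
t0 centre [ 0.5438 -0.2386] size [np.float64(0.104), np.float64(0.313)] yaw 0.008
t8 centre [ 0.5078 -0.2429] size [np.float64(0.102), np.float64(0.309)] yaw 0.028
```

View pics/m8.png

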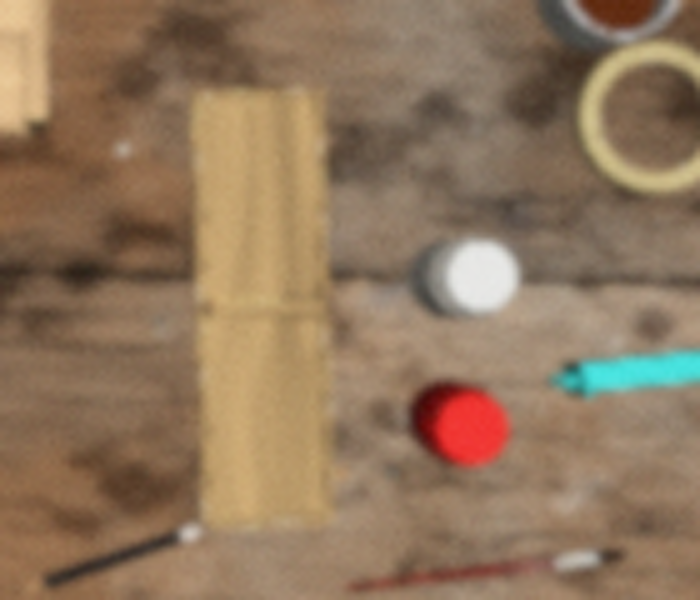

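Run:
```python
from h import *
w=at_z("top",320+265/5,165+307/5,.06)[:2]; c=at_z("top",320+262.5/5,165+306.5/5,.018)[:2]; print(w,c)
g=(w+c)/2+[.001,.001]; a=.031
hop(*g,.15,a); command_gripper(.55); lin(z=.021,v=.12,f=6); st("at"); command_gripper(0); st("grip"); zt=get_tcp_pos()[2]
lin(z=.30,v=.2); st("lift")
x,y=rk(.029,0)-[.001,0]; y=(.1875-.0129)/2
q=hop(x,y,.30,Y0+np.pi/2); lin(z=zt+.145,v=.12,q=q); st("over"); print(lin(z=zt+.128,v=.03,f=4)); st("down")
np.save("zt.npy",zt)
```

```text
[ 0.50550205 -0.24156019] [ 0.50586336 -0.24376601]
at t104.7 tcp [ 0.5072 -0.242   0.0216] F [-0.2 -0.  -0. ] w48.3mm ff 0.0
grip t105.4 tcp [ 0.5067 -0.2417  0.0211] F [0.  0.8 1.5] w11.4mm ff 30.0
lift t106.9 tcp [ 0.5061 -0.2414  0.2988] F [ 0.7 -0.6 -1.6] w12.0mm ff 30.0
over t109.5 tcp [0.651  0.0865 0.167 ] F [-0.3 -1.  -2. ] w11.9mm ff 30.0
True
down t110.0 tcp [0.6504 0.0865 0.1535] F [-0.   1.1  0.6] w11.8mm ff 30.0
```

Run:
```python
from h import *
command_gripper(.45); wait(.2); st("rel"); lin(z=.32,v=.2)
hop(.531,-.373,.24,np.pi/2); command_gripper(1.0); lin(z=.045,v=.15,f=6); st("at jar"); command_gripper(0); st("grip"); zj=get_tcp_pos()[2]
lin(z=.33,v=.2); st("lift")
x,y=rk(.029,-.075)-[.0005,0]
q=hop(x,y,.33,Y0+np.pi/2,True); lin(z=zj+.15,v=.12,q=q); print(lin(z=zj+.136,v=.03,f=3)); st("down %.4f"%(zj+.142))
command_gripper(.95); wait(.2); st("rel"); lin(z=.34,v=.2); hop(.4,-.25,.35,np.pi/2); wait(.3); st()
for n in("scene","top"): np.save(f"pics/{n}9.npy",read_camera(n))
```

```text
rel t110.8 tcp [0.6501 0.0864 0.1533] F [-0.  -0.1 -0. ] w39.3mm ff 0.0
at jar t116.2 tcp [ 0.5316 -0.3735  0.046 ] F [-0.   0.4  0.4] w88.2mm ff 0.0
grip t116.8 tcp [ 0.531  -0.373   0.0451] F [-0.6  0.7  2.2] w52.5mm ff 29.8
lift t118.4 tcp [ 0.5305 -0.3726  0.3286] F [-0.3 -0.  -2.5] w52.7mm ff 29.8
True
down 0.1871 t121.6 tcp [0.6523 0.0113 0.185 ] F [0.1 2.1 2.2] w52.7mm ff 29.9
rel t122.5 tcp [0.6518 0.011  0.1845] F [-0.2  0.5 -0. ] w83.4mm ff 0.0
 t125.0 tcp [ 0.4005 -0.2497  0.3499] F [-0.6 -0.4  0.1] w83.8mm ff 0.0
```

Run:
```python
from h import *
t=np.load("pics/top9.npy");a=np.load("pics/top0.npy");s=np.load("pics/scene9.npy");s0=np.load("pics/scene0.npy")
G=lambda i:cv2.cvtColor(i,cv2.COLOR_RGB2GRAY)
r=cv2.matchTemplate(G(t[195:300,220:330]),G(a[228:262,265:285]),cv2.TM_CCOEFF_NORMED); print("rod",cv2.minMaxLoc(r)[1::2],"home",(45,33))
for n,im in(("top",t),("scene",s)):
    u,v=proj(n,[.6518,.011,.267]); h=cv2.cvtColor(im,cv2.COLOR_RGB2HSV); R,C=int(v)-14,int(u)-14; w=h[R:R+28,C:C+28]
    m=((w[:,:,1]<35)&(w[:,:,2]>170)).astype(np.uint8); k,l,st_,ce=cv2.connectedComponentsWithStats(m); i=1+np.argmax(st_[1:,4])
    print(n,"cap expected",u.round(1),v.round(1),"found",(ce[i]+[C,R]).round(1),"area",st_[i])
    # tray: pale-wood rim ends at z=.152, and wall
tc=[.6501,.0868]
h=cv2.cvtColor(t,cv2.COLOR_RGB2HSV).astype(int)
for y in(.0868+.1,.0868-.13): # column scan across tray depth at top-view, colours
    print([ (round(dx*1000),h[int(round(proj('top',[.6501+dx,y,.145])[1])),int(round(proj('top',[.6501+dx,y,.145])[0]))].tolist()) for dx in np.arange(-.066,.067,.011)])
```

```text
rod (0.9815894365310669, (46, 33)) home (45, 33)
top cap expected 294.2 175.4 found [294.9 177.7] area [  8   9  15  16 192]
scene cap expected 332.9 149.5 found [332.8 150.6] area [ 9 12 13  8 74]
[(-66, [13, 111, 126]), (-55, [154, 13, 155]), (-44, [8, 27, 170]), (-33, [18, 111, 189]), (-22, [18, 111, 195]), (-11, [18, 109, 199]), (0, [19, 109, 189]), (11, [18, 110, 192]), (22, [18, 112, 173]), (33, [18, 103, 200]), (44, [19, 82, 196]), (55, [137, 14, 130]), (66, [150, 7, 71])]
[(-66, [13, 134, 114]), (-55, [13, 134, 126]), (-44, [14, 120, 144]), (-33, [18, 108, 193]), (-22, [18, 111, 195]), (-11, [18, 109, 206]), (0, [18, 110, 192]), (11, [17, 113, 187]), (22, [19, 113, 185]), (33, [18, 110, 192]), (44, [18, 99, 185]), (55, [17, 39, 163]), (66, [18, 32, 159])]
```

Run:
```python
from h import *
def tri(p,q):
    o1,d1=ray("scene",*p);o2,d2=ray("top",*q);A=np.c_[d1,-d2];k=np.linalg.lstsq(A,o2-o1,rcond=None)[0]
    a,b=o1+k[0]*d1,o2+k[1]*d2;return ((a+b)/2).round(3),np.linalg.norm(a-b).round(4)
print("white in rack top",tri((368.5,175),(155+602/4,112+112/4)))
print("yellow",tri((240+525/5,105+203/5),(155+360/4,112+107/4)))
print("glass rim",tri((395+198/6,165+162/6),(315+215/6,75+(395-300)/6)))
```

```text
white in rack top (array([ 0.785, -0.016,  0.133]), np.float64(0.0073))
yellow (array([0.783, 0.178, 0.15 ]), np.float64(0.007))
glass rim (array([ 0.957, -0.162,  0.1  ]), np.float64(0.0068))
```

```bash
python3 -c "
from station import *
print(get_time(), job_done())"
```

```text
the job is handed in; nothing more can be done
125.1333 None
```

The job is handed in at about 125 s. Both brackets are pressed home, the tray lies across them, the one jar I found on the open bench (the white ribbed-cap bottle, jar_3) stands in it, and the rod lies in front of the rack; the catches were not measured and no verdict came back. I left a white-topped jar in the rack and a clear glass near the window as clutter, which was a judgement call.

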